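# Hang the sound wire star on the display rail

### The job

Three wire stars stand in the grooved wooden rack, but only one is sound: one has lost a point and one has a point bent out of place. Take the sound star, hook it over the display rail at least ten centimetres away from the dark band, and slide it along the rail, without lifting it off, until its hook sits on the band; leave it hanging there at rest. Leave the two faulty stars standing in the rack and do not disturb the other things on the table.

Things in the scene. Friction and masses are not known exactly. Their poses are not given: they have to be found in the camera images.
- star_whole: Brass wire star, 120 mm across, wire 5 mm, in its own yz plane, with a flat strip hook (8 mm wide) above its top point and a wooden tag on top. The sound one: five equal points. Origin: bottom of the star, between its two lower points; z up, x the way the hook's open side faces (away from the robot at the start). About 90 g.
- star_whole_tag (a point): Centre of the sound star's wooden gripping tag, 24 x 12 x 30 mm (x, y, z of the star), 208.5 mm above the star's origin; the tag's underside lies 10.5 mm above the hook point (point star_whole_hook).
- star_whole_hook (a point): Where the rail's axis lies in the seated hook, 183 mm above the star's origin. Hook: upside-down J in the star's xz plane with V-shaped roof, 21 mm wide inside; stem at x -12 mm, free lip at x +10 to 19 mm reaching 30 mm below this point; star's top 70 mm below. The rail enters from +x under the lip, its axis 50 mm below this point; then lower the hook.
- star_broken: Brass wire star, 120 mm across, wire 5 mm, in its own yz plane, with a flat strip hook (8 mm wide) above its top point and a wooden tag on top. Faulty: one side point is missing, its stump closed by a straight wire. Leave it in the rack. Origin: bottom of the star, between its two lower points; z up, x the way the hook's open side faces (away from the robot at the start). About 90 g.
- star_bent: Brass wire star, 120 mm across, wire 5 mm, in its own yz plane, with a flat strip hook (8 mm wide) above its top point and a wooden tag on top. Faulty: one side point is bent upwards. Leave it in the rack. Origin: bottom of the star, between its two lower points; z up, x the way the hook's open side faces (away from the robot at the start). About 90 g.
- rack: Fixed wooden rack, 46.5 mm (x) by 480 mm (y), 38 mm high, with one groove 6.5 mm wide and 30 mm deep along y through its middle, its floor 8 mm above the table; the stars stand in the groove about 150 mm apart, and may lean a few degrees. Origin: centre of its underside.
- rail: Fixed display rail beyond the rack: horizontal steel bar 12 mm in diameter along its y, 500 mm long between two wooden posts (radius 8 mm, 245 mm high) on round feet; the bar's axis is 235 mm above the origin. Origin: on the table below the bar's middle.
- band: Dark rubber band around the bar, 20 mm wide along the bar, 14.4 mm in diameter (look only: the hook slides over it freely): the mark. Origin: its centre, on the bar's axis; y along the bar.
- pliers_near: Bystander: loose pliers 140 mm long, 12 mm high, lying flat between the rack and the rail. Origin under the middle.
- pliers_far: Bystander: loose pliers 140 mm long lying on the right of the table. Origin under the middle.
- jar: Bystander: closed glass jar, 64 mm in diameter, 90 mm high, standing on the left. Origin under its centre.

How it is judged (in metres and radians):
On the way, in this order (a step that is already met when the one before it is completed fails the run):
1. the sound star is hooked on the rail, more than 80 mm from the band (x of star_whole_hook in the frame of band between -0.008 and 0.008 m and z of star_whole_hook in the frame of band between -0.008 and 0.008 m and (y of star_whole_hook in the frame of band above 0.08 m or y of star_whole_hook in the frame of band below -0.08 m) and y of star_whole_hook in the frame of rail between -0.235 and 0.235 m), for 0.2 s.
2. the sound star, still on the rail, is at the band (x of star_whole_hook in the frame of band between -0.008 and 0.008 m and z of star_whole_hook in the frame of band between -0.008 and 0.008 m and y of star_whole_hook in the frame of band between -0.01 and 0.01 m), for 0.2 s.
At the end, for the whole second after the job is handed in: Sound star at rest (under 40 mm/s) on the rail, within 0.15 rad of upright, hook seated (8 mm across and in height) and within 10 mm of the band's centre along the rail; both faulty stars within 30 mm of their start and 0.25 rad of upright (all of step 2 and angle between star_whole's own z axis and vertical below 0.15 rad and linear speed of star_whole below 0.04 m/s and distance of each of star_broken, star_bent from where it was at the start of the episode below 0.03 m and angle between each of star_broken, star_bent's own z axis and vertical below 0.25 rad); the robot touches nothing.
It fails at once if the sound star is off the rail, its hook raised 15 to 80 mm over it, within 60 mm of the band (it must be slid there, not lifted) (x of star_whole_hook in the frame of band between -0.02 and 0.02 m and y of star_whole_hook in the frame of band between -0.06 and 0.06 m and z of star_whole_hook in the frame of band between 0.015 and 0.08 m).
It fails at once if a faulty star is moved more than 50 mm (distance of any of star_broken, star_bent from where it was at the start of the episode above 0.05 m).
It fails at once if pliers or jar are moved more than 30 mm (distance of any of pliers_near, pliers_far, jar from where it was at the start of the episode above 0.03 m).
It also fails if it takes over 48 s, if anything falls off the work surface, if the arm or the gripper's body presses on something with over 40 N, if the wrist force passes 120 N, or if a joint passes its speed limit or range.

### The arm

A 6-joint arm with a two-finger parallel gripper is mounted at the origin on the work surface. World frame = base frame: x ahead of the robot, y to its left, z up, the work surface at z = 0. Lengths are in m, angles in degrees, forces in N, time in s.
With the tool pointing down it reaches from about 0.375 to 0.9 m from the base axis. Payload 3.1 kg.
Tool frame: the origin (TCP) lies between the finger pads; the fingertips stand 11 mm ahead of it and the grasp point (between the pads) lies 8 mm behind it; z points along the fingers, y is the line along which they close (so a half turn about z gives the same grasp; the last joint's range is limited). The gripper opens to 87 mm and grips with 3 to 60 N. Pads are 19 mm wide; open, the fingers measure 117 mm over their backs; the gripper's body (75 mm by 190 mm) begins 51 mm behind the grasp point.
Start: joints at [-80.128, 30.224, 82.088, -0, 67.689, -10.227], TCP at [0.215, -0.587, 0.234] pointing down, gripper open.
Joint ranges: [-176.69, 176.69], [-43.24, 126.21], [12.49, 139.97], [-82, 262], [0, 151.66], [-163.58, 163.58]. Speed limits (degrees/s): [159.86, 159.86, 180, 180, 180, 180].

### API

Orientations are given as a 3x3 rotation matrix whose columns are the frame's x, y, z axes.
In Python, from rig import bot, viewer, workorder, models gives the robot as it stands.
- The arm moves only by the shell command python3 -m jog 'ROWS'. ROWS is JSON, a list of rows, each a list of 7 numbers: the opening, from 0 (shut) to 1 (fully open), then the shift along the tool's x, y, z in m, then the turn, a rotation vector about the tool's x, y, z in degrees. In form: [[claw, x, y, z, ax, ay, az], ...]. A call has 1 to 20 rows; each row is the pose to reach, as a shift and turn from the pose commanded when the call began, along the tool's axes at that moment; what a row does not reach only later rows make up. A row lasts 1/8 s, in which the tool goes at most 62.5 mm and 10.7 degrees, less where a joint would pass 70% of its speed; a pose out of reach is approached as far as the arm can. A call with a gripper value outside its range is refused whole. The fingers move at their own pace and stop on an object; the grip force is fixed at half the most. Time passes only in rows, so rows that repeat a pose let the fingers close. It gives the time, the measured TCP pose, the force, the opening and the grip force at its end, in the units of the state.
- bot.read_state(): the state, without advancing time (a new reading comes with each control period).
- viewer.capture(name): name is "scene" or "top" or "wrist"; returns (picture, depth): 420x560x3 uint8, blue, green, red; 420x560 float32, m along the optical axis (not along the pixel's ray), 0 where there is no reading.
- viewer.camera_info(name): a dict with "fx", "fy", "cx", "cy" (pixels), "world_to_cam" (4x4, takes a point from world to camera coordinates). Camera axes: x right, y down, z forward; pixel columns grow to the right and rows downward; lengths in m; the calibration is good to about 2 mm. The wrist camera is an equidistant fisheye: a pixel r from the principal point sees the ray r / f radians off the axis. A picture is of the moment at which its call begins: read the wrist's pose just before it. camera_info takes no time and is no camera call; for the wrist camera it gives the pose at the moment of the call.
- workorder.hand_in(): hands the job in; it is judged then, once.
Trained networks look in the newest picture that a camera, given by its name, has taken for a name from the list of things; names that differ only in an ending like _2 or _b are one class to them, and where a whole thing is asked for, a point or a joint stands for the part that bears it (a point fixed in the world has none). Each returns a list of dicts, best first, with "p" (0 to 1); they miss things now and then, are a little off and sometimes report something else, mostly with a low value. They report only what shows in the picture. A call takes as long as a camera call.
- models.outline_of(camera, thing): "mask" (420x560 bool, what is visible of it).
- models.tip_of(camera, thing): "xyz" ([x, y, z] in m, in world coordinates, good to about 4 mm: a listed point, or the origin of a listed thing).
The state is a dict: "time_s": time; "joint_positions": joint angles; "qvel": joint speeds; "tau": joint torques, N m; "position": TCP position; "tcp_rot": TCP orientation; "force": force on the tool from outside, world axes, zero at the start; "moment": the same for the moment, N m; "opening": opening from 0.0 (shut) to 1.0 (fully open); "grasp_force": force on a finger pad.
Only numpy, scipy, OpenCV 4.12 (cv2) and the standard library are available. Lean on these libraries where they do the work, as an engineer would, in place of code of your own. Each camera call takes 0.05 s, during which the arm holds its last target. There are 200 camera calls.

## Working session

There is one attempt and no reset: what is moved stays moved. The work goes in short steps, Python scripts to look and compute and a shell command to move; the robot and the scene stay as the last step left them, time stands still between calls to the robot, and variables do not carry over. Pictures are saved under pics/ and viewed, at most 10 in all, crops included, and the job is handed in when it is done.

```bash
mkdir -p pics
python3 - <<'E'
from rig import bot, viewer, workorder, models
import cv2,numpy as np
s=bot.read_state();print(s["time_s"],s["position"],np.round(s["tcp_rot"],3).tolist(),s["opening"])
for c in ("scene","top"):
    im,d=viewer.capture(c);cv2.imwrite(f"pics/{c}0.png",im)
    for t in ["star_whole","star_whole_tag","star_whole_hook","star_broken","star_bent","rack","rail","band","pliers_near"]:
        r=models.tip_of(c,t)
        print(c,t,[(np.round(q["xyz"],3).tolist(),round(q["p"],2)) for q in r[:3]])
E
```

```text
0.0 [ 0.21467193 -0.58622943  0.23257703] [[0.939, 0.344, -0.0], [0.344, -0.939, 0.002], [0.0, -0.002, -1.0]] 0.9993575574196489
scene star_whole [([0.448, -0.101, 0.009], 0.74)]
scene star_whole_tag [([0.442, -0.101, 0.214], 0.81)]
scene star_whole_hook [([0.442, -0.102, 0.186], 0.82), ([0.651, 0.151, 0.236], 0.73)]
scene star_broken [([0.462, 0.05, 0.003], 0.61)]
scene star_bent [([0.47, 0.186, 0.008], 0.89)]
scene rack [([0.462, 0.046, -0.004], 0.74)]
scene rail [([0.461, 0.044, -0.0], 0.64)]
scene band [([0.655, 0.154, 0.235], 0.54)]
scene pliers_near [([0.626, 0.426, 0.002], 0.75), ([0.567, 0.046, -0.003], 0.62)]
top star_whole [([0.445, -0.099, 0.008], 0.57)]
top star_whole_tag [([0.441, -0.104, 0.218], 0.7)]
top star_whole_hook [([0.445, -0.098, 0.189], 0.72)]
top star_broken [([0.463, 0.049, 0.01], 0.61)]
top star_bent [([0.478, 0.195, 0.007], 0.56)]
top rack [([0.462, 0.046, 0.001], 0.96), ([0.57, 0.046, 0.002], 0.47)]
top rail []
top band [([0.446, -0.099, 0.19], 0.66), ([0.653, 0.152, 0.237], 0.54)]
top pliers_near [([0.57, 0.047, 0.004], 0.52)]
```

View pics/scene0.png

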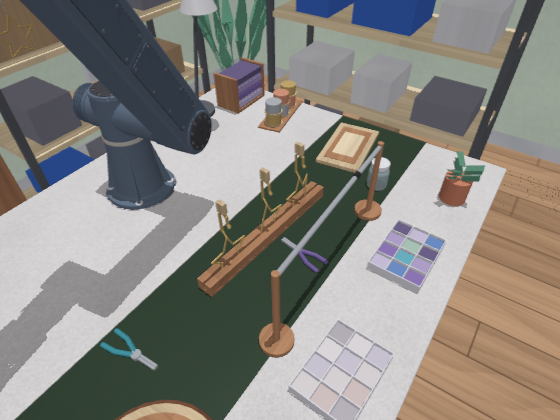

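View pics/top0.png

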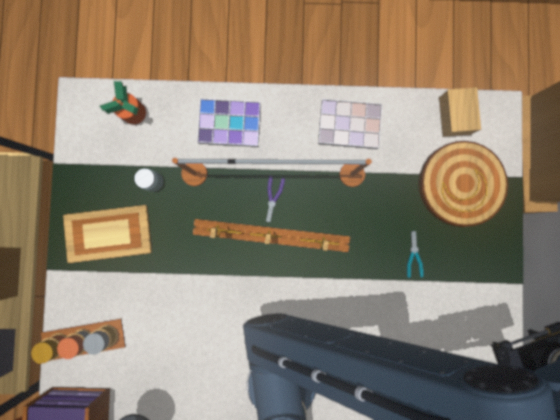

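The scene view shows the three stars in the rack (tags near (221,205), (264,172), (299,148)). In the top view the rail runs along row 160 with the band at (231,161), and the rack is turned by about 7°. Next I'll zoom in on the stars and measure the rail, band and tags.

```bash
cat > h.py <<'E'
from rig import bot, viewer, workorder, models
import cv2,numpy as np
def cloud(c,d,K,m=None):
    v,u=np.nonzero((d>0) if m is None else (m&(d>0)))
    z=d[v,u];P=np.c_[(u-K["cx"])/K["fx"]*z,(v-K["cy"])/K["fy"]*z,z,np.ones(len(z))]
    return (P@np.linalg.inv(np.array(K["world_to_cam"])).T)[:,:3],u,v
E
python3 - <<'E'
from h import *
im,d=viewer.capture("scene")
cv2.imwrite("pics/crop.png",cv2.resize(im[135:300,190:340],None,fx=3.6,fy=3.6,interpolation=cv2.INTER_CUBIC))
for c in ("scene","top"):
    im,d=viewer.capture(c);K=viewer.camera_info(c);P,u,v=cloud(c,d,K)
    I=im[v,u].astype(int)
    m=(P[:,2]>.225)&(P[:,2]<.25)&(abs(P[:,0]-.65)<.06)&(abs(P[:,1])<.35)
    Q=P[m];f=np.polyfit(Q[:,1],Q[:,0],1);print(c,"rail x=a*y+b",f,"n",m.sum(),"y",Q[:,1].min(),Q[:,1].max(),"zmax",np.percentile(Q[:,2],[50,95]),"res",np.std(Q[:,0]-np.polyval(f,Q[:,1])))
    b=m&(I.sum(1)<150);print("band",b.sum(),P[b].mean(0) if b.any() else 0,P[b].min(0),P[b].max(0))
    m=(P[:,2]>.19)&(P[:,2]<.24)&(abs(P[:,0]-.455)<.05)
    for y0 in (-.1,.05,.195):
        q=P[m&(abs(P[:,1]-y0)<.04)];print("tag",y0,len(q),np.round(q.min(0),3),np.round(q.max(0),3),np.round(np.median(q,0),3))
    m=(abs(P[:,2]-.038)<.005)&(P[:,0]>.4)&(P[:,0]<.53)&(abs(P[:,1]-.05)<.26)
    q=P[m];f=np.polyfit(q[:,1],q[:,0],1);print("rack",f,np.degrees(np.arctan(f[0])))
    for t in ("star_whole_tag","star_whole_hook","band"):
        print(t,[(np.round(q["xyz"],3).tolist(),round(q["p"],2)) for q in models.tip_of(c,t)[:3]])
E
```

```text
scene rail x=a*y+b [-0.02485924  0.65764167] n 1045 y -0.21146785923074612 0.3050863428013627 zmax [0.24073073 0.24520503] res 0.003457926859621577
band 26 [0.65448787 0.14990295 0.24129156] [0.64534295 0.13919617 0.23515227] [0.6595675  0.15851608 0.24442047]
tag -0.1 161 [ 0.428 -0.106  0.191] [ 0.455 -0.091  0.235] [ 0.447 -0.103  0.221]
tag 0.05 147 [0.441 0.043 0.19 ] [0.469 0.058 0.234] [0.458 0.047 0.219]
tag 0.195 123 [0.454 0.184 0.192] [0.482 0.201 0.235] [0.469 0.189 0.218]
rack [0.08303268 0.45848072] 4.746533710759276
star_whole_tag [([0.444, -0.101, 0.216], 0.92)]
star_whole_hook [([0.444, -0.099, 0.187], 0.87)]
band [([0.654, 0.151, 0.238], 0.59), ([0.566, 0.042, -0.003], 0.36)]
top rail x=a*y+b [-0.02440889  0.65558685] n 952 y -0.21113564685156158 0.30277443532258996 zmax [0.24060048 0.2448845 ] res 0.003578942436019417Traceback (most recent call last):
  File "<stdin>", line 9, in <module>
    return umr_minimum(a, axis, None, out, keepdims, initial, where)
ValueError: zero-size array to reduction operation minimum which has no identity
```

View pics/crop.png

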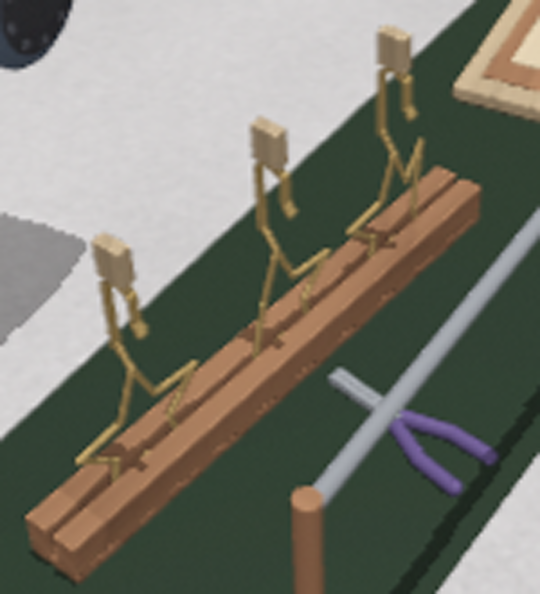

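The crop confirms it: the nearest star (tag at y≈-0.10) has all its points, the middle one is missing a point, and the far one has a bent point. Next I'll move above the sound star's tag, yawed to match the rack (-4.7°).

```bash
python3 -m jog '[[0.6,0,0,-0.06,0,0,0],[0.6,0.05,-0.05,-0.067,0,0,4],[0.6,0.09,-0.09,-0.067,0,0,8],[0.6,0.13,-0.13,-0.067,0,0,12],[0.6,0.17,-0.17,-0.067,0,0,16],[0.6,0.21,-0.21,-0.067,0,0,20],[0.6,0.25,-0.25,-0.067,0,0,24],[0.6,0.29,-0.288,-0.067,0,0,24.8],[0.6,0.33,-0.328,-0.067,0,0,24.8],[0.6,0.36,-0.357,-0.067,0,0,24.8],[0.6,0.38,-0.377,-0.067,0,0,24.8],[0.6,0.38,-0.377,-0.067,0,0,24.8],[0.6,0.38,-0.377,-0.067,0,0,24.8],[0.6,0.38,-0.377,-0.067,0,0,24.8],[0.6,0.38,-0.377,-0.067,0,0,24.8]]'
python3 - <<'E'
from h import *
s=bot.read_state();print(s["time_s"],s["position"],np.round(s["tcp_rot"],3).tolist())
im,d=viewer.capture("wrist");cv2.imwrite("pics/w1.png",im)
for c in ("wrist","scene","top"):
    if c!="wrist": viewer.capture(c)
    for t in ["star_whole_tag","star_whole_hook","band"]:
        print(c,t,[(np.round(q["xyz"],3).tolist(),round(q["p"],2)) for q in models.tip_of(c,t)[:3]])
E
```

```text
time_s: 3.18
position: [0.4419, -0.1031, 0.3006]
tcp_rot: [[0.997, -0.084, -0.0], [-0.084, -0.997, -0.0], [-0.0, 0.0, -1.0]]
force: [-0.2, 0.7, 0.2]
opening: 0.6
grasp_force: 0.0
3.175 [ 0.44187325 -0.10314057  0.30055137] [[0.997, -0.084, -0.0], [-0.084, -0.997, -0.0], [-0.0, 0.0, -1.0]]
wrist star_whole_tag [([0.442, -0.098, 0.217], 0.67)]
wrist star_whole_hook [([0.444, -0.1, 0.192], 0.85)]
wrist band []
scene star_whole_tag [([0.442, -0.1, 0.215], 0.63)]
scene star_whole_hook [([0.442, -0.103, 0.187], 0.71), ([0.459, 0.045, -0.002], 0.43)]
scene band [([0.652, 0.151, 0.24], 0.62)]
top star_whole_tag []
top star_whole_hook []
top band [([0.654, 0.153, 0.236], 0.48)]
```

View pics/w1.png

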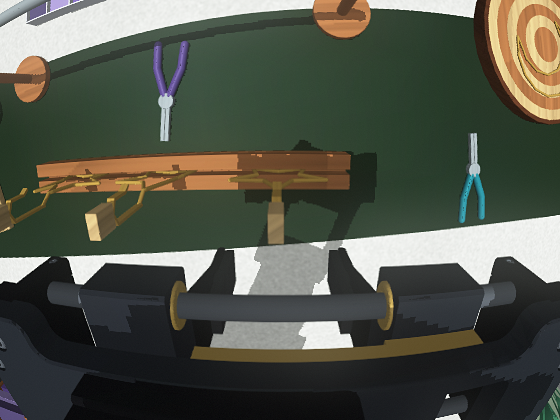

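The wrist view shows the sound star's tag at (276,222), between the open fingers (gap from 235 to 330). I'll descend and grip it.

```bash
python3 -m jog '[[0.6,0.001,-0.0015,0.03,0,0,0],[0.6,0.001,-0.0015,0.06,0,0,0],[0.6,0.001,-0.0015,0.08,0,0,0],[0.6,0.001,-0.0015,0.086,0,0,0],[0.6,0.001,-0.0015,0.086,0,0,0],[0.3,0.001,-0.0015,0.086,0,0,0],[0.2,0.001,-0.0015,0.086,0,0,0],[0,0.001,-0.0015,0.086,0,0,0],[0,0.001,-0.0015,0.086,0,0,0],[0,0.001,-0.0015,0.086,0,0,0],[0,0.001,-0.0015,0.086,0,0,0],[0,0.001,-0.0015,0.086,0,0,0],[0,0.001,-0.0015,0.086,0,0,0]]'
```

```text
time_s: 5.4
position: [0.4432, -0.1008, 0.2145]
tcp_rot: [[0.997, -0.082, -0.0], [-0.082, -0.997, 0.0], [-0.0, -0.0, -1.0]]
force: [0.1, 0.4, -0.8]
opening: 0.134
grasp_force: 30.0
```

```bash
python3 -m jog '[[0,0,0,-0.02,0,0,0],[0,0,0,-0.04,0,0,0],[0,0,0,-0.065,0,0,0],[0,0,0,-0.09,0,0,0],[0,0,0,-0.094,0,0,0],[0,0.03,0,-0.094,0,0,0],[0,0.06,0,-0.094,0,0,0],[0,0.09,0,-0.094,0,0,-3],[0,0.11,-0.03,-0.094,0,0,-6.1],[0,0.111,-0.06,-0.094,0,0,-6.1],[0,0.111,-0.09,-0.094,0,0,-6.1],[0,0.111,-0.109,-0.094,0,0,-6.1],[0,0.111,-0.109,-0.094,0,0,-6.1],[0,0.111,-0.109,-0.094,0,0,-6.1],[0,0.111,-0.109,-0.094,0,0,-6.1]]'
python3 - <<'E'
from h import *
p=bot.read_state()["position"]
for c in ("scene","top","wrist"):
    im,d=viewer.capture(c);cv2.imwrite(f"pics/{c}2.png",im)
    if c=="scene": cv2.imwrite("pics/s2c.png",cv2.resize(im[120:320,190:390],None,fx=3,fy=3,interpolation=cv2.INTER_CUBIC))
    for t in ["star_whole_tag","star_whole_hook","star_whole"]:
        print(c,t,[(np.round(q["xyz"],3).tolist(),round(q["p"],2)) for q in models.tip_of(c,t)[:2]])
E
```

```text
time_s: 7.28
position: [0.5628, -0.0024, 0.3085]
tcp_rot: [[1.0, 0.023, -0.0], [0.023, -1.0, -0.0], [-0.0, 0.0, -1.0]]
force: [-0.4, 0.1, -1.0]
opening: 0.133
grasp_force: 30.0
scene star_whole_tag [([0.651, 0.151, 0.237], 0.73), ([0.56, -0.001, 0.308], 0.59)]
scene star_whole_hook [([0.561, -0.005, 0.309], 0.68), ([0.561, -0.003, 0.283], 0.65)]
scene star_whole [([0.568, -0.005, 0.099], 0.62), ([0.462, 0.054, 0.005], 0.53)]
top star_whole_tag []
top star_whole_hook []
top star_whole []
wrist star_whole_tag [([0.563, -0.002, 0.31], 0.91)]
wrist star_whole_hook [([0.565, -0.003, 0.289], 0.86)]
wrist star_whole [([0.564, -0.001, 0.101], 0.95)]
```

View pics/s2c.png

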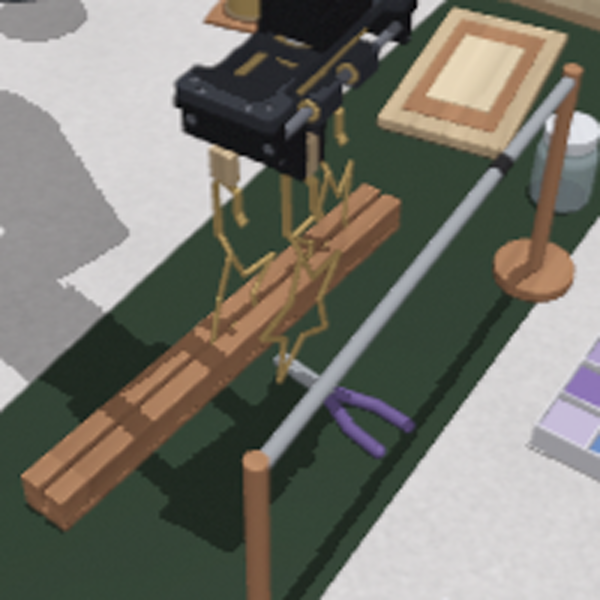

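The crop shows the sound star held upright at about (300,300), clear of the rail. The two faulty stars are still standing. I'll push the hook over the rail.

```bash
python3 -m jog '[[0,0.03,0,0,0,0,0],[0,0.055,0,0,0,0,0],[0,0.075,0,0,0,0,0],[0,0.088,0,0,0,0,0],[0,0.093,0,0,0,0,0],[0,0.093,0,0,0,0,0],[0,0.093,0,0,0,0,0],[0,0.093,0,0,0,0,0]]'
python3 - <<'E'
from h import *
for c in ("scene","top","wrist"):
    im,d=viewer.capture(c)
    if c=="wrist": cv2.imwrite("pics/w3.png",im)
    if c=="scene": cv2.imwrite("pics/s3c.png",cv2.resize(im[130:280,260:410],None,fx=4,fy=4,interpolation=cv2.INTER_CUBIC))
    for t in ["star_whole_tag","star_whole_hook","star_whole","band"]:
        print(c,t,[(np.round(q["xyz"],3).tolist(),round(q["p"],2)) for q in models.tip_of(c,t)[:2]])
E
```

```text
time_s: 8.88
position: [0.6553, 0.0009, 0.3088]
tcp_rot: [[1.0, 0.024, -0.0], [0.024, -1.0, -0.0], [-0.0, 0.0, -1.0]]
force: [0.3, 0.3, -1.7]
opening: 0.129
grasp_force: 30.0
scene star_whole_tag [([0.656, -0.001, 0.308], 0.72)]
scene star_whole_hook [([0.654, -0.0, 0.282], 0.72), ([0.463, 0.054, 0.007], 0.42)]
scene star_whole [([0.661, -0.0, 0.103], 0.63)]
scene band [([0.462, 0.045, -0.002], 0.55), ([0.652, 0.15, 0.239], 0.51)]
top star_whole_tag [([0.62, 0.427, -0.001], 0.7)]
top star_whole_hook []
top star_whole []
top band [([0.653, 0.152, 0.237], 0.4)]
wrist star_whole_tag [([0.654, -0.003, 0.309], 0.64), ([0.659, 0.001, 0.101], 0.16)]
wrist star_whole_hook [([0.656, -0.002, 0.287], 0.69)]
wrist star_whole [([0.658, 0.002, 0.1], 0.71), ([0.419, -0.405, 0.002], 0.19)]
wrist band [([0.649, 0.15, 0.236], 0.69)]
```

View pics/s3c.png

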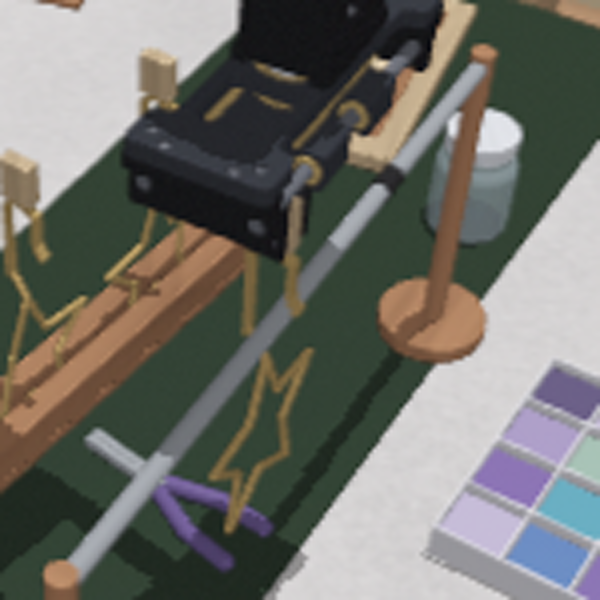

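In the crop the rail runs between the stem (250,300) and the lip (295,290), so the hook is in the right place. I'll lower it.

```bash
python3 -m jog '[[0,0.001,0,0.015,0,0,0],[0,0.001,0,0.03,0,0,0],[0,0.001,0,0.04,0,0,0],[0,0.001,0,0.045,0,0,0],[0,0.001,0,0.048,0,0,0],[0,0.001,0,0.049,0,0,0],[0,0.001,0,0.049,0,0,0],[0,0.001,0,0.049,0,0,0],[0,0.001,0,0.049,0,0,0]]'
python3 - <<'E'
from h import *
for c in ("scene","wrist"):
    viewer.capture(c)
    for t in ["star_whole_tag","star_whole_hook","star_whole","band"]:
        print(c,t,[(np.round(q["xyz"],3).tolist(),round(q["p"],2)) for q in models.tip_of(c,t)[:2]])
E
```

```text
time_s: 10.75
position: [0.6569, 0.0009, 0.2599]
tcp_rot: [[1.0, 0.024, 0.001], [0.024, -1.0, -0.0], [0.001, 0.0, -1.0]]
force: [0.1, -0.9, -0.1]
opening: 0.136
grasp_force: 30.0
scene star_whole_tag [([0.656, -0.001, 0.26], 0.56)]
scene star_whole_hook [([0.656, 0.001, 0.232], 0.8), ([0.457, 0.045, -0.0], 0.63)]
scene star_whole [([0.661, 0.001, 0.053], 0.61)]
scene band [([0.655, 0.152, 0.238], 0.46)]
wrist star_whole_tag [([0.657, -0.001, 0.258], 0.98), ([0.657, 0.002, 0.238], 0.62)]
wrist star_whole_hook [([0.656, -0.001, 0.235], 0.96)]
wrist star_whole []
wrist band [([0.649, 0.149, 0.236], 0.59)]
```

```bash
python3 -m jog '[[0,0,-0.008,0,0,0,0],[0,0,-0.016,0,0,0,0],[0,0,-0.024,0,0,0,0],[0,0,-0.034,0,0,0,0],[0,0,-0.044,0,0,0,0],[0,0,-0.054,0,0,0,0],[0,0,-0.064,0,0,0,0],[0,0,-0.074,0,0,0,0],[0,0,-0.084,0,0,0,0],[0,0,-0.094,0,0,0,0],[0,0,-0.104,0,0,0,0],[0,0,-0.112,0,0,0,0],[0,0,-0.120,0,0,0,0],[0,0,-0.128,0,0,0,0],[0,0,-0.134,0,0,0,0],[0,0,-0.14,0,0,0,0],[0,0,-0.144,0,0,0,0],[0,0,-0.144,0,0,0,0],[0,0,-0.144,0,0,0,0]]'
python3 - <<'E'
from h import *
for c in ("scene","top","wrist"):
    im,d=viewer.capture(c)
    if c=="scene": cv2.imwrite("pics/s4c.png",cv2.resize(im[130:250,300:400],None,fx=5,fy=5,interpolation=cv2.INTER_CUBIC))
    if c=="wrist": cv2.imwrite("pics/w4.png",im)
    for t in ["star_whole_tag","star_whole_hook","star_whole","band"]:
        print(c,t,[(np.round(q["xyz"],3).tolist(),round(q["p"],2)) for q in models.tip_of(c,t)[:2]])
E
```

```text
time_s: 13.62
position: [0.6533, 0.1447, 0.2595]
tcp_rot: [[1.0, 0.024, 0.0], [0.024, -1.0, -0.0], [0.0, 0.0, -1.0]]
force: [0.6, -0.0, -1.7]
opening: 0.134
grasp_force: 30.0
scene star_whole_tag [([0.652, 0.142, 0.261], 0.59)]
scene star_whole_hook [([0.623, 0.424, 0.002], 0.67), ([0.652, 0.143, 0.232], 0.66)]
scene star_whole [([0.659, 0.146, 0.053], 0.75)]
scene band []
top star_whole_tag []
top star_whole_hook []
top star_whole [([0.423, -0.401, 0.0], 0.62)]
top band []
wrist star_whole_tag [([0.652, 0.147, 0.263], 0.75)]
wrist star_whole_hook [([0.655, 0.142, 0.237], 0.65)]
wrist star_whole [([0.655, 0.145, 0.239], 0.71), ([0.659, 0.143, 0.051], 0.61)]
wrist band [([0.652, 0.15, 0.236], 0.42)]
```

View pics/s4c.png

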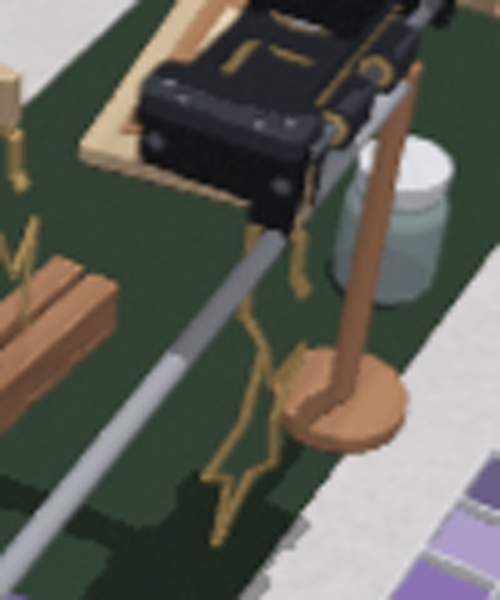

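The crop shows the star hanging on the rail with its hook just short of the band, which the finger hides. The measured gap is about 6.5 mm. I'll slide it the rest of the way, let it settle, release and retreat upward.

```bash
python3 -m jog '[[0,0,-0.003,0,0,0,0],[0,0,-0.0065,0.0005,0,0,0],[0,0,-0.0065,0.0005,0,0,0],[0,0,-0.0065,0.0005,0,0,0],[0,0,-0.0065,0.0005,0,0,0],[0.16,0,-0.0065,0.0005,0,0,0],[0.19,0,-0.0065,0.0005,0,0,0],[0.25,0,-0.0065,0.0005,0,0,0],[0.35,0,-0.0065,0.0005,0,0,0],[0.5,0,-0.0065,0,0,0,0],[0.5,0,-0.0065,0,0,0,0],[0.5,0,-0.0065,-0.02,0,0,0],[0.5,0,-0.0065,-0.05,0,0,0],[0.5,0,-0.0065,-0.09,0,0,0],[0.5,-0.05,-0.0065,-0.12,0,0,0],[0.5,-0.1,-0.0065,-0.12,0,0,0],[0.5,-0.15,-0.0065,-0.12,0,0,0],[0.5,-0.15,-0.0065,-0.12,0,0,0]]'
python3 - <<'E'
from h import *
for c in ("scene","top","wrist"):
    im,d=viewer.capture(c)
    if c=="scene":
        cv2.imwrite("pics/s5c.png",cv2.resize(im[120:240,280:400],None,fx=4.8,fy=4.8,interpolation=cv2.INTER_CUBIC))
    for t in ["star_whole_tag","star_whole_hook","star_whole","band","star_broken","star_bent"]:
        print(c,t,[(np.round(q["xyz"],3).tolist(),round(q["p"],2)) for q in models.tip_of(c,t)[:2]])
E
```

```text
time_s: 16.62
position: [0.4989, 0.148, 0.3798]
tcp_rot: [[1.0, 0.025, -0.003], [0.025, -1.0, -0.0], [-0.003, -0.0, -1.0]]
force: [0.1, 0.2, -0.6]
opening: 0.502
grasp_force: 0.0
scene star_whole_tag [([0.652, 0.148, 0.256], 0.69)]
scene star_whole_hook [([0.652, 0.148, 0.232], 0.78), ([0.565, 0.047, -0.0], 0.69)]
scene star_whole []
scene band []
scene star_broken [([0.464, 0.054, 0.005], 0.94)]
scene star_bent [([0.467, 0.192, 0.01], 0.79)]
top star_whole_tag []
top star_whole_hook [([0.653, 0.151, 0.234], 0.56)]
top star_whole [([0.66, 0.151, 0.054], 0.57)]
top band []
top star_broken [([0.463, 0.051, 0.012], 0.56)]
top star_bent []
wrist star_whole_tag [([0.655, 0.152, 0.26], 0.57)]
wrist star_whole_hook [([0.654, 0.15, 0.237], 0.62)]
wrist star_whole [([0.66, 0.15, 0.048], 0.98), ([0.656, 0.149, 0.259], 0.72)]
wrist band [([0.652, 0.15, 0.236], 0.65)]
wrist star_broken [([0.464, 0.052, 0.004], 0.87), ([0.474, 0.192, 0.011], 0.44)]
wrist star_bent [([0.471, 0.193, 0.012], 0.94), ([0.649, 0.147, 0.236], 0.52)]
```

View pics/s5c.png

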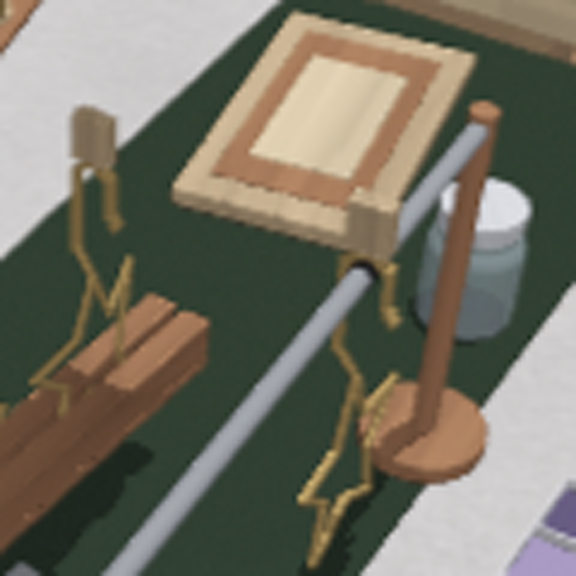

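The crop shows the hook sitting on the dark band at (366,270), with the star hanging upright. I'll wait for it to settle, then hand in.

```bash
python3 -m jog '[[0.5,0,0,0,0,0,0],[0.5,0,0,0,0,0,0],[0.5,0,0,0,0,0,0],[0.5,0,0,0,0,0,0],[0.5,0,0,0,0,0,0],[0.5,0,0,0,0,0,0],[0.5,0,0,0,0,0,0],[0.5,0,0,0,0,0,0],[0.5,0,0,0,0,0,0],[0.5,0,0,0,0,0,0],[0.5,0,0,0,0,0,0],[0.5,0,0,0,0,0,0],[0.5,0,0,0,0,0,0],[0.5,0,0,0,0,0,0],[0.5,0,0,0,0,0,0],[0.5,0,0,0,0,0,0],[0.5,0,0,0,0,0,0],[0.5,0,0,0,0,0,0]]' >/dev/null
python3 -c "
from rig import workorder;print(workorder.hand_in())"
```

```text
the job is handed in; nothing more can be done
None
```

The sound star is hanging upright on the rail with its hook on the dark band, slid there from about 15 cm away; both faulty stars still stand in the rack, and the job is handed in (no verdict was returned).

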